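Scan the label of the specimen-pot rack

TASK

Pick up the hand scanner from its round dock and hold it still, pointing straight down, about 6 cm above the middle of the bar-code label on the rack of four wide, squat pots for two seconds; do not hold it over the label of the rack of slender tubes. Then set the scanner back down in its dock, standing upright on the dock's floor, and let go; do not drop it, and do not push the two labelled racks about.

Things in the scene. Friction and masses are not known exactly. Their poses are not given: they have to be found in the camera images.
- scanner: loose hand scanner, about 0.2 kg, 160 mm tall, standing nose down in its dock. White round nose, 54 mm across, narrowing upward to 52 mm; above it an upright grey and black handle, 38 mm along x by 30 mm along y. Grip it from above across the 30 mm, 100 to 140 mm over the origin. Origin: centre of the flat underside (the scanning window); z up the handle. Scans along its own -z.
- dock: the scanner's dock: a shallow round grey cup fixed to the bench, outer diameter 108 mm, inner about 90 mm, floor 5 mm thick, rim 14 mm above the bench, so the nose has about 18 mm of play all round. Origin: centre of its underside, on the bench; z up. The scanner starts standing in it, up to 5 mm off centre.
- pot_label (a point): the label to scan: centre of a paper bar-code label (36 x 56 mm, facing up, 60 mm above the bench) on the flat front end of the pot rack, a loose white rack 156 x 96 mm, 0.8 kg, with four wide, squat, red-lidded pots (lids 43 mm across, tops 72 mm above the bench), nearest lid edge 35 mm from this point. x points to the pots, z up.
- tube_label (a point): not to be scanned: centre of a like label (same size and height) on the tube rack, a loose white rack of the same size, 0.8 kg, with sixteen slender red-capped tubes (caps 16 mm across, tops 98 mm above the bench), nearest cap edge 45 mm from this point. x points to the tubes, z up. A third such rack stands near, empty and unlabelled.
Mind the look-alikes: they are no part of the job. What is shaped like the scanner but blue, green or purple is not meant.

How it is judged:
By the outcome, as a careful person would: the job done as asked, in the order asked, and still so for the second after the job is handed in, with the robot touching nothing.
It also fails if it takes over 54 s, if anything falls off the work surface, if the arm or the gripper's body presses on something with over 40 N, if the wrist force passes 120 N, or if a joint passes its speed limit or range.

ROBOT

A 7-joint arm with a two-finger parallel gripper is mounted at the origin on the work surface. World frame = base frame: x ahead of the robot, y to its left, z up, the work surface at z = 0. Lengths are in m, angles in rad, forces in N, time in s.
With the tool pointing down it reaches from about 0.35 to 0.9 m from the base axis. Payload 8.1 kg.
Tool frame: the origin (TCP) lies between the finger pads; the fingertips stand 17 mm ahead of it and the grasp point (between the pads) lies 2 mm behind it; z points along the fingers, y is the direction in which the jaws open and shut (so a half turn about z gives the same grasp; the last joint's range is limited). The gripper opens to 92 mm and grips with 3 to 60 N. Pads are 19 mm wide; open, the fingers measure 130 mm over their backs; the gripper's body (75 mm by 190 mm) begins 47 mm behind the grasp point.
Start: joints at [-1.311, 0.434, 0.025, 1.573, -0.012, 1.134, -0.075], TCP at [0.222, 0.584, 0.244] pointing down, gripper open.
Joint ranges: [-2.62, 2.62], [-0.44, 2.09], [-1.27, 1.32], [0.08, 2.57], [-1.32, 4.46], [0.12, 2], [-2.74, 2.74]. Speed limits (rad/s): [2.22, 2.22, 3.01, 3.01, 3.14, 3.14, 3.14].

INTERFACE

Orientations are given as a rotation vector (axis times angle).
In Python, from cell import arm gives the robot as it stands. The module is installed in compiled form; this text tells all that it offers.
- The arm moves only by the shell command python3 -m crank 'ROWS' [FORCE]. ROWS is JSON, a list of rows, each a list of 5 numbers: the opening, from 0 (shut) to 1 (fully open), then the shift along the world's x, y, z normalised to -1 to 1, where 1 is 40 cm, then the turn about the world's z normalised to -1 to 1, where 1 is 60 degrees. In form: [[fingers, tx, ty, tz, twist], ...]. A call has exactly 8 rows; each row shifts and turns the commanded pose from where the row before left it; what a row does not reach is not made up. A row lasts 1/12 s, in which the tool goes at most 41.7 mm and 7.16 degrees, less where a joint would pass 70% of its speed; a pose out of reach is approached as far as the arm can. A call with a number of a shift or a turn outside -1 to 1 is refused whole. A call with a gripper value outside its range is refused whole. The fingers move at their own pace and stop on an object; FORCE is the grip in N (left out, the last holds). Time passes only in rows, so rows that do not move let the fingers close, or fill a call up. It gives the time, the measured TCP pose, the force and the opening at its end, in the units of the state.
- arm.observe(): the state, without advancing time (a new reading comes with each control period).
- arm.get_image(name): name is "scene" or "side" or "wrist"; returns the picture (384x512x3 uint8, red, green, blue); there is no depth.
- arm.get_calibration(name): a dict with "intrinsics" (3x3 intrinsics, pixels), "extrinsics" (4x4, takes a point from camera to world coordinates). Camera axes: x right, y down, z forward; pixel columns grow to the right and rows downward; lengths in m; the calibration is good to about 2 mm. The wrist camera is an equidistant fisheye: a pixel r from the principal point sees the ray r / f radians off the axis. A picture is of the moment at which its call begins: read the wrist's pose just before it. get_calibration takes no time and is no camera call; for the wrist camera it gives the pose at the moment of the call.
- arm.sign_off(): hands the job in, once; it reports no verdict.
The state is a dict: "clock": time; "joints": joint angles; "dq": joint speeds; "joint_efforts": joint torques, N m; "position": TCP position; "ee_rot": TCP orientation; "force": force on the tool from outside, world axes, zero at the start; "ft_torque": the same for the moment, N m; "width": opening from 0.0 (shut) to 1.0 (fully open).
Only numpy, scipy, OpenCV 4.12 (cv2) and the standard library are available. Lean on these libraries where they do the work, as an engineer would, in place of code of your own. Each camera call takes 0.05 s, during which the arm holds its last target.

## Working session

There is one attempt and no reset: what is moved stays moved. The work goes in short steps, Python scripts to look and compute and a shell command to move; the robot and the scene stay as the last step left them, time stands still between calls to the robot, and variables do not carry over. Pictures are saved under pics/ and viewed, and the job is handed in when it is done.

```bash
mkdir -p pics
python3 - <<'E'
from cell import arm
import cv2
s=arm.observe(); print(s)
for n in ["scene","side","wrist"]:
    c=arm.get_calibration(n); print(n,c)
    cv2.imwrite(f"pics/{n}0.png",arm.get_image(n)[:,:,::-1])
E
```

```text
{'clock': 0.0, 'joints': array([-1.3105763 ,  0.43522558,  0.02498911,  1.57409706, -0.0116011 ,
        1.13399225, -0.07508975]), 'dq': array([-5.83331964e-04,  1.31236006e-03,  2.23787065e-04,  3.42228584e-05,
       -8.15799892e-04, -2.38587678e-04,  1.38726537e-03]), 'joint_efforts': array([ 8.05483637e-05, -6.67838645e+01,  9.85520706e-01, -3.14462686e+01,
       -6.03584270e-02,  4.28111083e-02,  2.02933338e-04]), 'position': array([0.22170812, 0.58383752, 0.24294354]), 'ee_rot': array([-5.66886054e-01, -3.08988339e+00,  2.46794614e-03]), 'force': array([ 0.77365876, -0.01365483,  0.84613988]), 'ft_torque': array([0.00228308, 0.041375  , 0.03360239]), 'width': 0.9977711187289189}
scene {'intrinsics': array([[394.73415189,   0.        , 260.59449243],
       [  0.        , 394.73415189, 186.65204694],
       [  0.        ,   0.        ,   1.        ]]), 'extrinsics': array([[-0.15983207,  0.80278711, -0.57444457,  0.89346639],
       [ 0.98713154,  0.12703108, -0.09713098,  0.05265591],
       [-0.00500318, -0.582577  , -0.81276011,  0.70344678],
       [ 0.        ,  0.       
[... 202 characters left out ...]
]]), 'extrinsics': array([[ 0.97576942, -0.12878011,  0.17688902,  0.31922863],
       [-0.21730502, -0.47599424,  0.85217839, -0.72102447],
       [-0.02554548, -0.86996849, -0.49244519,  0.45709821],
       [ 0.        ,  0.        ,  0.        ,  1.        ]])}
wrist {'intrinsics': array([[297.31863964,   0.        , 256.25109134],
       [  0.        , 297.31863964, 190.71843379],
       [  0.        ,   0.        ,   1.        ]]), 'extrinsics': array([[ 0.35480052,  0.89862017,  0.25806663,  0.15010125],
       [ 0.93493977, -0.3404094 , -0.10004535,  0.61103346],
       [-0.00205447,  0.2767729 , -0.96093316,  0.38410318],
       [ 0.        ,  0.        ,  0.        ,  1.        ]])}
```

View pics/scene0.png

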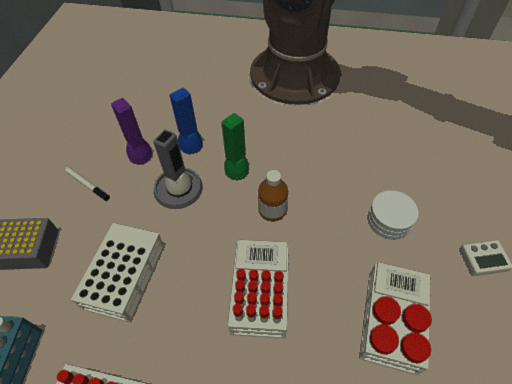

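View pics/side0.png

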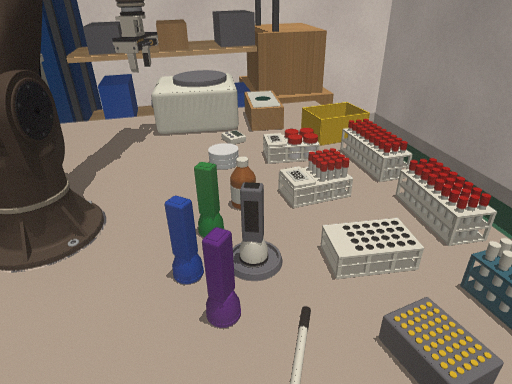

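View pics/wrist0.png

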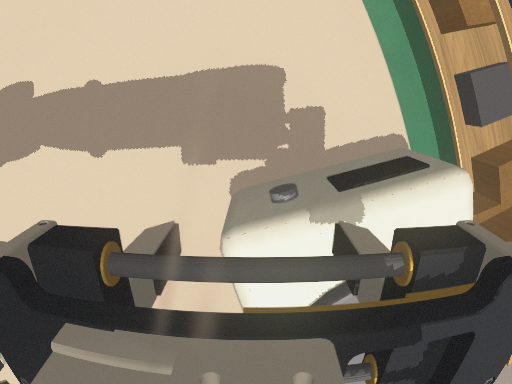

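The scene view shows the grey scanner at (170,155) in its dock at (178,187), blue, green and purple look-alikes around it, the pot label at (403,282) and the tube label at (262,254). I'll zoom in to measure.

Run:
```python
import cv2,numpy as np
a=cv2.imread("pics/scene0.png");b=cv2.imread("pics/side0.png")
def crop(i,x,y,w,h,k): return cv2.resize(i[y:y+h,x:x+w],None,fx=k,fy=k,interpolation=cv2.INTER_CUBIC)
c1=crop(a,140,120,80,90,5); c2=crop(a,355,255,80,90,5)
cv2.imwrite("pics/cA.png",np.hstack([c1,c2]))
cv2.imwrite("pics/cB.png",np.hstack([crop(b,220,175,70,110,5),crop(b,255,120,70,110,5)]))
```

```text
(no output)
```

View pics/cA.png

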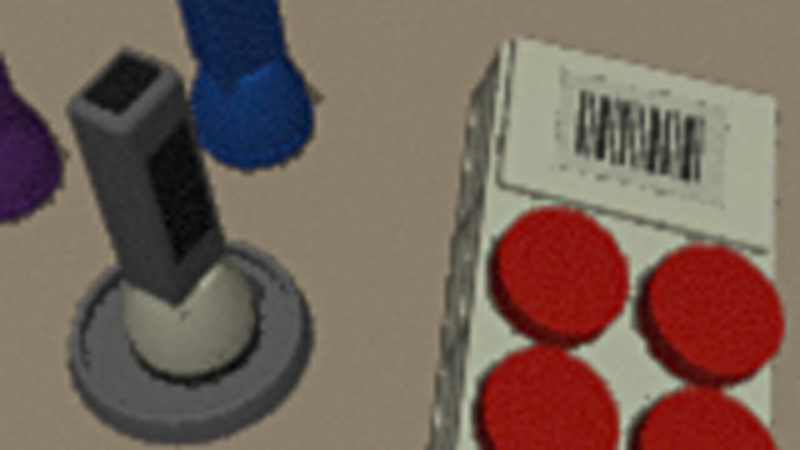

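View pics/cB.png

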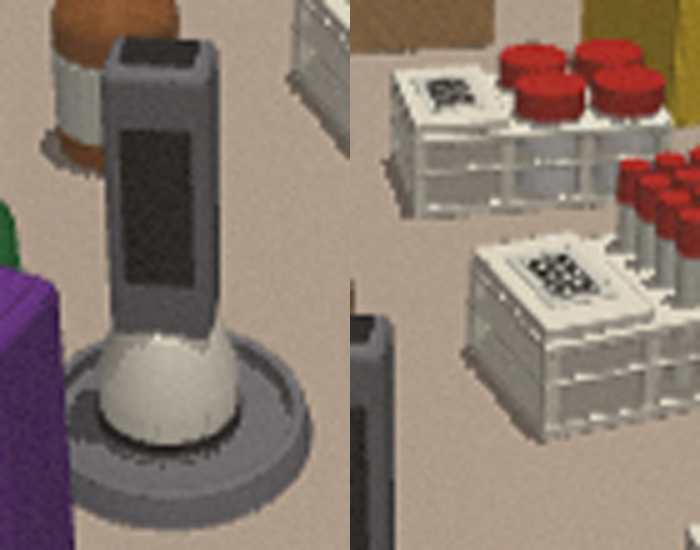

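```bash
cat > h.py <<'E'
import numpy as np
from cell import arm
def ray(n,uv):
    c=arm.get_calibration(n);K=c["intrinsics"];T=c["extrinsics"]
    d=T[:3,:3]@(np.linalg.inv(K)@[uv[0],uv[1],1]); return T[:3,3],d
def plane(n,uv,z):
    o,d=ray(n,uv); return o+d*(z-o[2])/d[2]
def tri(u1,u2):
    o1,d1=ray("scene",u1);o2,d2=ray("side",u2)
    d1/=np.linalg.norm(d1);d2/=np.linalg.norm(d2)
    A=np.stack([d1,-d2],1);t=np.linalg.lstsq(A,o2-o1,rcond=None)[0]
    p,q=o1+d1*t[0],o2+d2*t[1];return (p+q)/2,np.linalg.norm(p-q)
def proj(n,p):
    c=arm.get_calibration(n);K=c["intrinsics"];T=c["extrinsics"]
    q=K@(T[:3,:3].T@(np.asarray(p)-T[:3,3]));return q[:2]/q[2]
E
python3 - <<'E'
from h import *
np.set_printoptions(precision=4,suppress=True)
L=lambda x,y:(140+x/5,120+y/5); R=lambda x,y:(355+(x-400)/5,255+y/5)
SL=lambda x,y:(220+x/5,175+y/5); SR=lambda x,y:(255+(x-350)/5,120+y/5)
print("top panel scene")
q=[(83,105),(125,52),(165,65),(130,115)]
for p in q: print(plane("scene",L(*p),.165))
print("outer top");
for p in [(70,105),(125,48),(180,75),(130,130)]: print(plane("scene",L(*p),.163))
print("side panel top")
for p in [(122,65),(128,42),(196,42),(203,65)]: print(plane("side",SL(*p),.165))
print("tri top centre",tri(L(125,86),SL(162,54)))
print("label")
for p in [(565,65),(730,103),(720,205),(552,165),(642,135)]: print(plane("scene",R(*p),.06))
print("slab")
for p in [(510,38),(778,97),(768,250),(498,188)]: print(plane("scene",R(*p),.06))
print("side label",[plane("side",SR(*p),.06) for p in [(413,78),(478,70),(495,112),(430,118),(453,93)]])
print("lids scene",[plane("scene",R(*p),.072) for p in [(563,265),(717,308)]])
# dock: outer rim
print("dock",[plane("scene",L(*p),.014) for p in [(70,335),(313,325)]])
print("nose bottom",[plane("scene",L(*p),.02) for p in [(125,315),(258,310),(190,378)]])
E
```

```text
top panel scene
[ 0.4411 -0.2165  0.165 ]
[ 0.413  -0.2092  0.165 ]
[ 0.417  -0.1925  0.165 ]
[ 0.4431 -0.198   0.165 ]
outer top
[ 0.4401 -0.2222  0.163 ]
[ 0.4092 -0.2108  0.163 ]
[ 0.4193 -0.1864  0.163 ]
[ 0.4485 -0.1967  0.163 ]
side panel top
[ 0.4144 -0.2119  0.165 ]
[ 0.4196 -0.1967  0.165 ]
[ 0.4421 -0.2028  0.165 ]
[ 0.4406 -0.219   0.165 ]
tri top centre (array([ 0.4291, -0.2048,  0.1636]), np.float64(0.0012730363579717013))
label
[0.5763 0.2232 0.06  ]
[0.5816 0.2789 0.06  ]
[0.6191 0.2729 0.06  ]
[0.6139 0.2179 0.06  ]
[0.5982 0.2484 0.06  ]
slab
[0.569  0.2044 0.06  ]
[0.5768 0.2954 0.06  ]
[0.6322 0.2875 0.06  ]
[0.6249 0.1999 0.06  ]
side label [array([0.584 , 0.2736, 0.06  ]), array([0.6262, 0.2754, 0.06  ]), array([0.616 , 0.2071, 0.06  ]), array([0.577 , 0.2089, 0.06  ]), array([0.6007, 0.2429, 0.06  ])]
lids scene [array([0.6525, 0.2176, 0.072 ]), array([0.6588, 0.2655, 0.072 ])]
dock [array([ 0.4429, -0.2561,  0.014 ]), array([ 0.4214, -0.154 ,  0.014 ])]
nose bottom [array([ 0.433 , -0.2334,  0.02  ]), array([ 0.4215, -0.1776,  0.02  ]), array([ 0.4603, -0.1966,  0.02  ])]
```

```bash
python3 - <<'E'
from h import *
np.set_printoptions(precision=4,suppress=True)
for n,u in dict(green=(236,168),blue=(190,143),purple=(139,152)).items(): print(n,plane("scene",u,.025))
for n,u in dict(green=(233,120),blue=(181,95),purple=(124,105)).items(): print(n,"top",plane("scene",u,.155))
print("bottle cap",tri((273,176),(242,160)))
E
python3 -m crank '[[0.75,0.04,-0.09,0.03,0.01],[0.75,0.04,-0.09,0.03,0.01],[0.75,0.04,-0.09,0.03,0.01],[0.75,0.04,-0.09,0.03,0.01],[0.75,0.04,-0.09,0.03,0.01],[0.75,0.04,-0.09,0.03,0.01],[0.75,0.04,-0.09,0.03,0.01],[0.75,0.04,-0.09,0.03,0.01]]' 20
```

```text
green [ 0.3728 -0.0896  0.025 ]
blue [ 0.3174 -0.2085  0.025 ]
purple [ 0.3618 -0.3154  0.025 ]
green top [ 0.3567 -0.0914  0.155 ]
blue top [ 0.3028 -0.2114  0.155 ]
purple top [ 0.3492 -0.3167  0.155 ]
bottle cap (array([0.451 , 0.0014, 0.1165]), np.float64(0.0003548305693770355))
clock: 0.82
position: [0.3501, 0.2943, 0.3402]
ee_rot: [-0.436, -3.111, -0.0]
force: [0.9, -0.3, 0.9]
width: 0.754
```

```bash
python3 -m crank '[[0.75,0.02,-0.095,0,0],[0.75,0.02,-0.095,0,0],[0.75,0.02,-0.095,0,0],[0.75,0.02,-0.095,0,0],[0.75,0.02,-0.095,0,0],[0.75,0.02,-0.095,0,0],[0.75,0.02,-0.095,0,0],[0.75,0.02,-0.095,0,0]]'
python3 -m crank '[[0.75,0.006,-0.09,-0.01,0],[0.75,0.006,-0.09,-0.01,0],[0.75,0.006,-0.09,-0.01,0],[0.75,0.006,-0.09,-0.01,0],[0.75,0.006,-0.07,-0.01,0],[0.75,0.006,-0.04,0,0],[0.75,0,0,0,0],[0.75,0,0,0,0]]'
python3 - <<'E'
from h import *
import cv2
print(arm.observe()["position"],arm.observe()["ee_rot"],arm.observe()["joints"]);print(arm.get_calibration("wrist")["extrinsics"])
for n in ["scene","side","wrist"]: cv2.imwrite(f"pics/{n}1.png",arm.get_image(n)[:,:,::-1])
a=cv2.imread("pics/wrist1.png");b=cv2.imread("pics/side1.png")
cv2.imwrite("pics/m1.png",cv2.resize(np.hstack([a,b]),None,fx=.78,fy=.78))
E
```

```text
clock: 1.48
position: [0.4136, -0.0097, 0.3398]
ee_rot: [0.437, 3.111, 0.001]
force: [1.1, 0.5, 0.7]
width: 0.749
clock: 2.15
position: [0.4279, -0.1962, 0.3195]
ee_rot: [-0.44, -3.11, 0.0]
force: [-0.4, 0.5, -0.5]
width: 0.749
[ 0.42789996 -0.19624194  0.31948333] [-4.40442941e-01 -3.10976426e+00  4.04321766e-04] [-0.32554914  0.11535573  0.73017227  1.85511332 -0.08190668  1.2021945
  1.72033713]
[[ 2.77536068e-01  9.23500712e-01  2.64802125e-01  3.54435443e-01]
 [ 9.60714743e-01 -2.66511143e-01 -7.74531624e-02 -1.75036650e-01]
 [-9.55333792e-04  2.75895352e-01 -9.61187205e-01  4.60623307e-01]
 [ 0.00000000e+00  0.00000000e+00  0.00000000e+00  1.00000000e+00]]
```

View pics/m1.png

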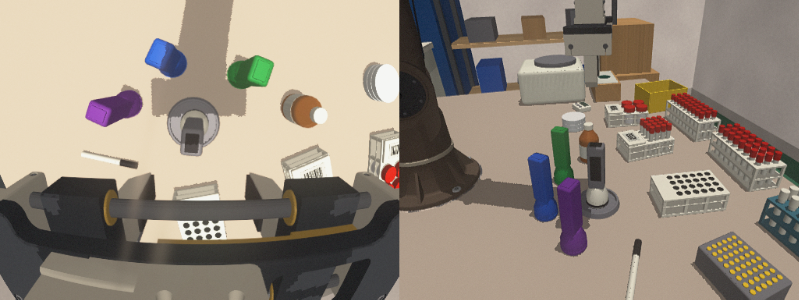

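Run:
```python
import cv2
a=cv2.imread("pics/wrist1.png")
cv2.imwrite("pics/w1c.png",cv2.resize(a[115:215,200:290],None,fx=6,fy=6,interpolation=cv2.INTER_CUBIC))
```

```text
(no output)
```

View pics/w1c.png

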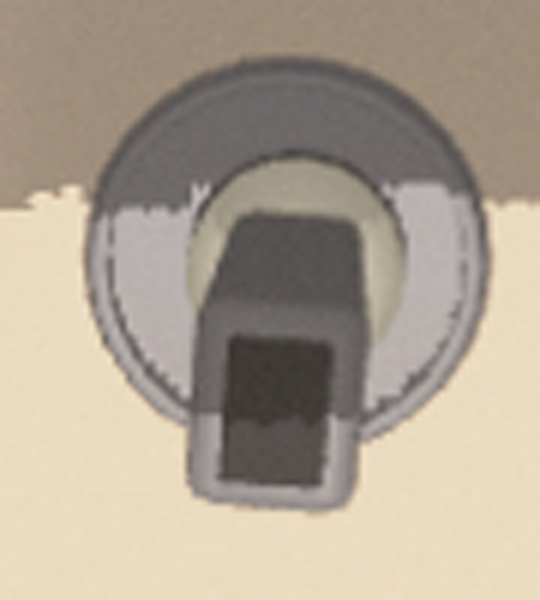

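```bash
cat >> h.py <<'E'
def wplane(c,uv,z):
    K=c["intrinsics"];T=c["extrinsics"];v=np.array([uv[0]-K[0,2],uv[1]-K[1,2]]);r=np.linalg.norm(v);t=r/K[0,0]
    d=T[:3,:3]@np.r_[v/max(r,1e-9)*np.sin(t),np.cos(t)]; o=T[:3,3]; return o+d*(z-o[2])/d[2]
E
python3 - <<'E'
from h import *
c=arm.get_calibration("wrist"); np.set_printoptions(precision=4,suppress=True)
W=lambda x,y:(200+x/6,115+y/6)
P=[wplane(c,W(*p),.165) for p in [(228,337),(333,342),(324,488),(219,482)]]
print(np.array(P),np.mean(P,0))
for i,j in [(0,3),(1,2)]:
    d=P[j]-P[i];print("long",np.degrees(np.arctan2(d[1],d[0])),np.linalg.norm(d))
for i,j in [(0,1),(3,2)]:
    d=P[j]-P[i];print("short",np.degrees(np.arctan2(d[1],d[0])),np.linalg.norm(d))
print("outer",[wplane(c,W(*p),.163) for p in [(200,300),(368,310),(352,505),(190,492)]])
print("dock L/R/T",[wplane(c,W(*p),.012) for p in [(85,250),(490,255),(288,57)]])
print("nose",[wplane(c,W(*p),.02) for p in [(187,260),(408,260)]])
E
```

```text
[[ 0.4114 -0.2091  0.165 ]
 [ 0.4172 -0.1922  0.165 ]
 [ 0.4416 -0.2008  0.165 ]
 [ 0.4356 -0.2181  0.165 ]] [ 0.4265 -0.2051  0.165 ]
long -20.278873177121344 0.025795401878267833
long -19.369128155048145 0.02595394630943164
short 71.24571309073772 0.01784659395586394
short 70.72412673726562 0.018255153955699686
outer [array([ 0.4043, -0.2121,  0.163 ]), array([ 0.4138, -0.1851,  0.163 ]), array([ 0.4466, -0.1972,  0.163 ]), array([ 0.4365, -0.2238,  0.163 ])]
dock L/R/T [array([ 0.4087, -0.2563,  0.012 ]), array([ 0.4385, -0.157 ,  0.012 ]), array([ 0.376 , -0.1926,  0.012 ])]
nose [array([ 0.4174, -0.2308,  0.02  ]), array([ 0.4327, -0.1775,  0.02  ])]
```

```bash
python3 -m crank '[[0.75,0,-0.012,-0.06,-0.03],[0.75,-0.002,-0.01,-0.06,-0.028],[0.75,0,0,-0.06,0],[0.75,0,0,-0.06,0],[0.75,0,0,-0.06,0],[0.75,0,0,-0.06,0],[0.75,0,0,-0.06,0],[0.75,0,0,-0.046,0]]'
python3 - <<'E'
from h import *
import cv2
print(arm.observe()["position"],arm.observe()["force"])
for n in ["scene","side"]: cv2.imwrite(f"pics/{n}2.png",arm.get_image(n)[:,:,::-1])
a=cv2.imread("pics/scene2.png")[70:220,90:260];b=cv2.imread("pics/side2.png")[120:290,160:330]
cv2.imwrite("pics/m2.png",np.hstack([cv2.resize(a,(400,400)),cv2.resize(b,(400,400))]))
E
```

```text
clock: 2.97
position: [0.4272, -0.2028, 0.1318]
ee_rot: [-0.527, -3.096, -0.001]
force: [1.4, 0.1, 0.6]
width: 0.747
[ 0.42724777 -0.20277075  0.13178249] [1.38408288 0.11961306 0.56807973]
```

View pics/m2.png

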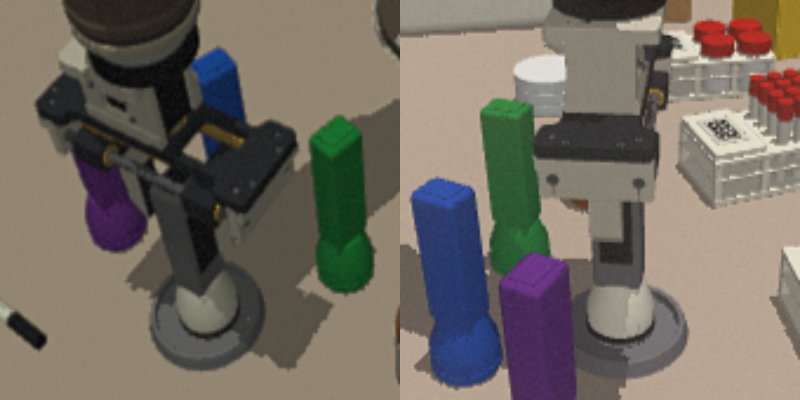

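The fingers straddle the scanner handle and the look-alikes are clear, so I'll close.

```bash
python3 -m crank '[[0.75,0,-0.005,0,0],[0.2,0,0,0,0],[0.2,0,0,0,0],[0.2,0,0,0,0],[0.2,0,0,0,0],[0.2,0,0,0,0],[0.2,0,0,0,0],[0.2,0,0,0,0]]' 30
python3 -m crank '[[0.2,0,0,0,0],[0.2,0,0,0,0],[0.2,0,0,0,0],[0.2,0,0,0.01,0],[0.2,0,0,0.02,0],[0.2,0,0,0.03,0],[0.2,0,0,0.03,0],[0.2,0,0,0,0]]'
python3 - <<'E'
from h import *
import cv2
print(arm.observe()["position"],arm.observe()["force"])
for n in ["scene","side"]: cv2.imwrite(f"pics/{n}3.png",arm.get_image(n)[:,:,::-1])
a=cv2.imread("pics/scene3.png")[70:220,90:260];b=cv2.imread("pics/side3.png")[120:290,160:330]
cv2.imwrite("pics/m3.png",np.hstack([cv2.resize(a,(400,400)),cv2.resize(b,(400,400))]))
E
```

```text
clock: 3.73
position: [0.4276, -0.2065, 0.1335]
ee_rot: [0.531, 3.096, 0.0]
force: [-0.3, 0.2, 2.0]
width: 0.327
clock: 4.4
position: [0.4283, -0.2071, 0.1713]
ee_rot: [0.531, 3.094, -0.0]
force: [0.5, -0.5, -2.5]
width: 0.331
[ 0.42826727 -0.20712296  0.17130216] [ 0.52947917 -0.45938915 -2.51649322]
```

View pics/m3.png

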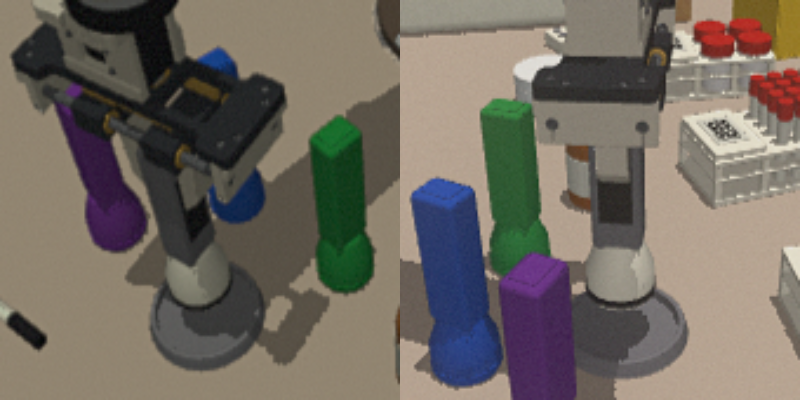

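Lifted upright and clear of the cup, with a width of 30 mm matching the handle. Next I'll raise it and move past the pot rack so the wrist camera looks down on the label.

```bash
python3 -m crank '[[0.2,0,0,0.02,0],[0.2,0,0,0.05,0],[0.2,0,0,0.06,0],[0.2,0,0,0.06,0],[0.2,0,0,0.06,0],[0.2,0,0,0.06,0],[0.2,0.02,0.02,0.06,0],[0.2,0.03,0.04,0.06,0]]'
python3 -m crank '[[0.2,0.03,0.06,0.01,0],[0.2,0.03,0.07,0,0],[0.2,0.03,0.07,0,0],[0.2,0.03,0.07,0,0],[0.2,0.03,0.07,0,0],[0.2,0.03,0.07,0,0],[0.2,0.03,0.07,0,0],[0.2,0.03,0.07,0,0]]'
python3 -m crank '[[0.2,0.04,0.07,0,0],[0.2,0.05,0.07,0,0],[0.2,0.05,0.07,0,0],[0.2,0.05,0.07,0,0],[0.2,0.05,0.07,0,0],[0.2,0.05,0.07,0,0],[0.2,0.03,0.05,0,0],[0.2,0.01,0.02,0,0]]'
python3 -m crank '[[0.2,0,0.015,0,0],[0.2,0,0,0,0],[0.2,0,0,0,0],[0.2,0,0,0,0],[0.2,0,0,0,0],[0.2,0,0,0,0],[0.2,0,0,0,0],[0.2,0,0,0,0]]'
python3 - <<'E'
from h import *
import cv2,pickle
c=arm.get_calibration("wrist");pickle.dump(c,open("c4.pkl","wb"))
print(arm.observe()["position"],arm.observe()["ee_rot"])
for n in ["wrist","side"]: cv2.imwrite(f"pics/{n}4.png",arm.get_image(n)[:,:,::-1])
a=cv2.imread("pics/wrist4.png");b=cv2.imread("pics/side4.png")
cv2.imwrite("pics/m4.png",cv2.resize(np.hstack([a,b]),None,fx=.78,fy=.78))
E
```

```text
clock: 5.17
position: [0.4459, -0.1843, 0.3427]
ee_rot: [-0.538, -3.095, 0.001]
force: [0.6, -0.2, -1.6]
width: 0.326
clock: 5.83
position: [0.5434, 0.0388, 0.3451]
ee_rot: [-0.532, -3.095, 0.001]
force: [-0.0, 0.2, -2.0]
width: 0.325
clock: 6.5
position: [0.6758, 0.238, 0.343]
ee_rot: [-0.525, -3.095, 0.001]
force: [-1.0, 1.1, -1.8]
width: 0.323
clock: 7.17
position: [0.6753, 0.2392, 0.3456]
ee_rot: [0.532, 3.096, 0.0]
force: [1.0, 0.3, -2.0]
width: 0.325
[0.6753496  0.23918813 0.34561834] [5.31838742e-01 3.09607677e+00 4.62305347e-04]
```

View pics/m4.png

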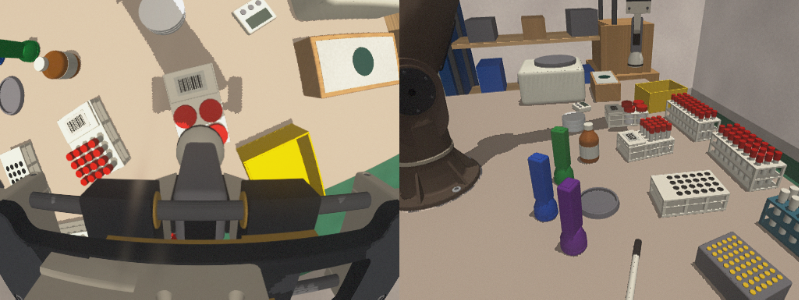

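The wrist view shows the pot label at about (244,105) in full-frame pixels, unobstructed. The empty dock is at (14,122), and the scanner hangs straight.

Run:
```python
import cv2,numpy as np
a=cv2.imread("pics/wrist4.png");b=cv2.imread("pics/side4.png")
A=cv2.resize(a[75:175,200:300],(500,500),interpolation=cv2.INTER_CUBIC)
B=cv2.resize(a[85:155,0:40],(285,500),interpolation=cv2.INTER_CUBIC)
cv2.imwrite("pics/w4c.png",np.hstack([A,B]))
C=cv2.resize(b[220:300,210:310],(750,600),interpolation=cv2.INTER_CUBIC);cv2.imwrite("pics/s4c.png",C)
```

```text
(no output)
```

View pics/w4c.png

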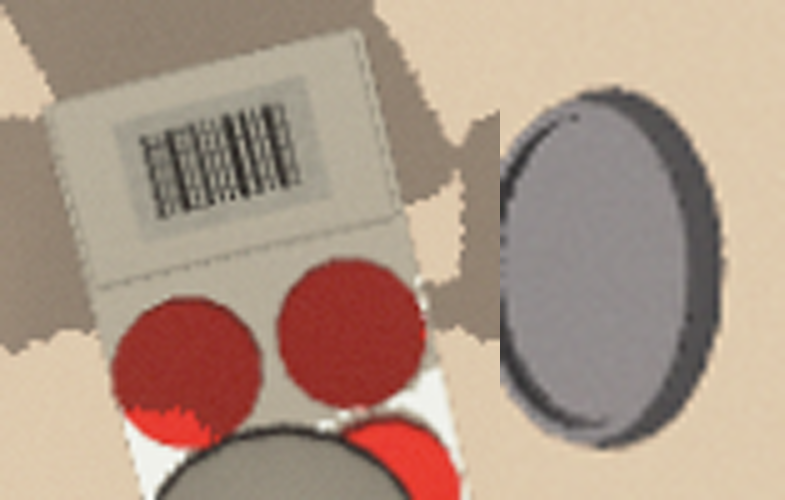

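View pics/s4c.png

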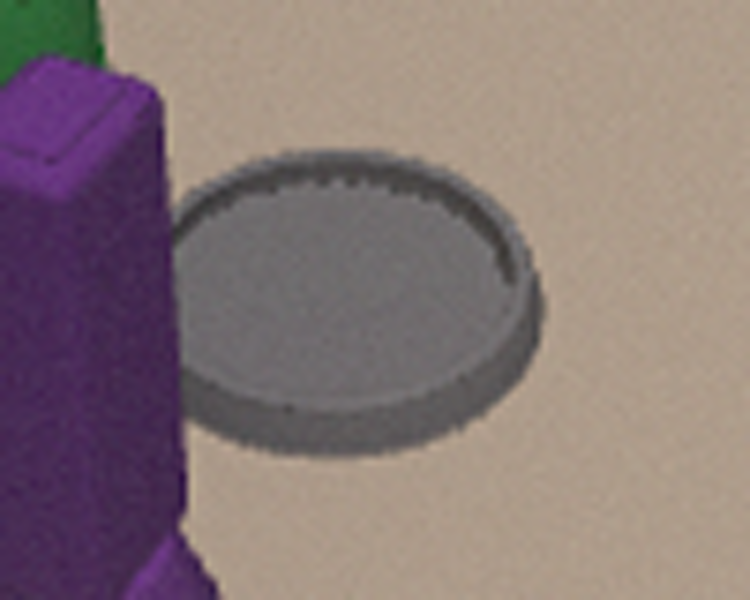

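Run:
```python
from h import *
import pickle,cv2
c=pickle.load(open("c4.pkl","rb")); np.set_printoptions(precision=4,suppress=True)
W=lambda x,y:(200+x/5,75+y/5)
P=np.array([wplane(c,W(*p),.06) for p in [(115,122),(308,78),(328,198),(140,242)]]);print(P,P.mean(0),np.linalg.norm(np.roll(P,-1,0)-P,axis=1))
S=np.array([wplane(c,W(*p),.06) for p in [(45,105),(358,30),(403,212),(100,290)]]);print(S,S.mean(0),np.linalg.norm(np.roll(S,-1,0)-S,axis=1))
l=np.array([wplane(c,W(*p),.072) for p in [(187,372),(351,333)]]);print(l, np.linalg.norm(l-P.mean(0),axis=1)-.0215)
im=arm.get_image("scene");cv2.imwrite("pics/scene4.png",im[:,:,::-1])
cv2.imwrite("pics/sc4c.png",cv2.resize(np.hstack([im[155:215,145:215],im[240:310,360:440][:60]]),None,fx=5,fy=5,interpolation=cv2.INTER_CUBIC)[:,:,::-1])
```

```text
[[0.576  0.2239 0.06  ]
 [0.5829 0.2795 0.06  ]
 [0.6173 0.2734 0.06  ]
 [0.611  0.2187 0.06  ]] [0.5968 0.2489 0.06  ] [0.0561 0.0349 0.0551 0.0354]
[[0.5642 0.2068 0.06  ]
 [0.5744 0.2974 0.06  ]
 [0.628  0.2923 0.06  ]
 [0.6201 0.203  0.06  ]] [0.5967 0.2499 0.06  ] [0.0913 0.0539 0.0896 0.056 ]
[[0.6498 0.2197 0.072 ]
 [0.6547 0.2668 0.072 ]] [0.0402 0.0403]
```

View pics/sc4c.png

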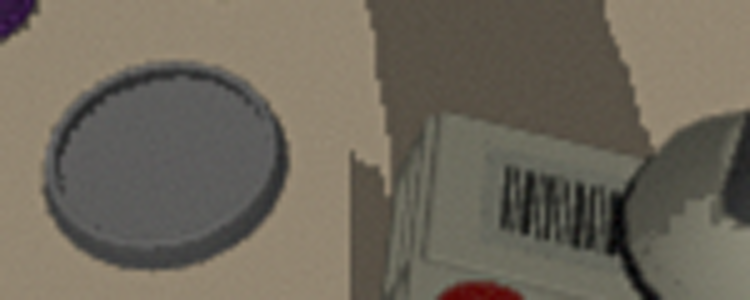

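```bash
python3 -m crank '[[0.2,-0.02,0.004,-0.01,0],[0.2,-0.04,0.004,-0.03,0],[0.2,-0.04,0.004,-0.04,0],[0.2,-0.04,0.004,-0.04,0],[0.2,-0.035,0.004,-0.04,0],[0.2,-0.02,0.004,-0.04,0],[0.2,0,0,-0.03,0],[0.2,0,0,-0.013,0]]'
python3 - <<'E'
from h import *
import cv2
np.set_printoptions(precision=4,suppress=True)
s=arm.observe();print(s["position"],s["ee_rot"])
from scipy.optimize import least_squares
L=lambda x,y:(145+x/5,155+y/5);S=lambda x,y:(210+x/7.5,220+y/7.5)
a=np.array([plane("scene",L(*p),.013) for p in [(45,165),(70,105),(120,73),(185,60),(245,80),(280,120)]])
b=np.array([plane("side",S(*p),.013) for p in [(330,150),(250,163),(440,165),(520,225),(540,275)]])
for q in (a,b,np.r_[a,b]):
  r=least_squares(lambda c:np.hypot(q[:,0]-c[0],q[:,1]-c[1])-.054,[.43,-.2]);print(r.x,r.fun)
c=arm.get_calibration("wrist")
for n in ["wrist","side","scene"]: cv2.imwrite(f"pics/{n}5.png",arm.get_image(n)[:,:,::-1])
a=cv2.imread("pics/scene5.png")[180:330,340:490];b=cv2.imread("pics/side5.png")[40:190,230:380]
cv2.imwrite("pics/m5.png",np.hstack([cv2.resize(a,(400,400)),cv2.resize(b,(400,400))]))
for z in (.12,):
  for n in ("scene","side"): print(n,proj(n,[.5975,.2487,z]))
E
```

```text
clock: 7.98
position: [0.5967, 0.2493, 0.2466]
ee_rot: [-0.53, -3.095, 0.001]
force: [0.6, -0.3, -2.6]
width: 0.323
[0.5967 0.2493 0.2466] [-0.5298 -3.0949  0.0014]
[ 0.4342 -0.2054] [-0.0026  0.0004  0.0002  0.001  -0.001  -0.0018]
[ 0.427 -0.214] [-0.0002 -0.0008  0.0012 -0.0002 -0.0008]
[ 0.4303 -0.2095] [-0.0056 -0.0049 -0.0054 -0.0032 -0.0025 -0.0001 -0.0052 -0.0044 -0.0042
 -0.0042 -0.003 ]
scene [414.4944 266.9709]
side [274.1812 118.8394]
```

View pics/m5.png

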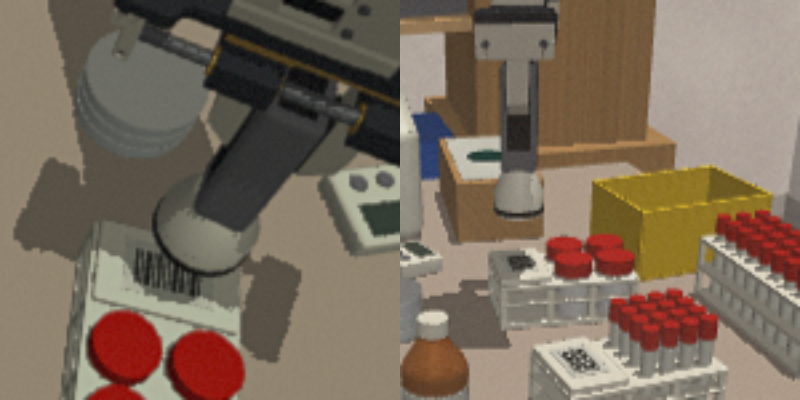

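Run:
```python
from h import *
import cv2
a=cv2.imread("pics/scene5.png")[240:300,385:455];b=cv2.imread("pics/side5.png")[95:130,250:300]
b=cv2.resize(b,(400,280),interpolation=cv2.INTER_CUBIC);b=cv2.copyMakeBorder(b,0,63,0,0,0)
a=cv2.resize(a,(400,343),interpolation=cv2.INTER_CUBIC)
for ph in np.linspace(0,2*np.pi,60):
  p=[.5967+.027*np.cos(ph),.2493+.027*np.sin(ph),.1185]
  u=proj("scene",p);cv2.circle(a,(int((u[0]-385)*400/70),int((u[1]-240)*343/60)),1,(0,255,0),-1)
  u=proj("side",p);cv2.circle(b,(int((u[0]-250)*8),int((u[1]-95)*8)),1,(0,255,0),-1)
cv2.imwrite("pics/m5c.png",np.hstack([a,b]))
```

```text
(no output)
```

View pics/m5c.png

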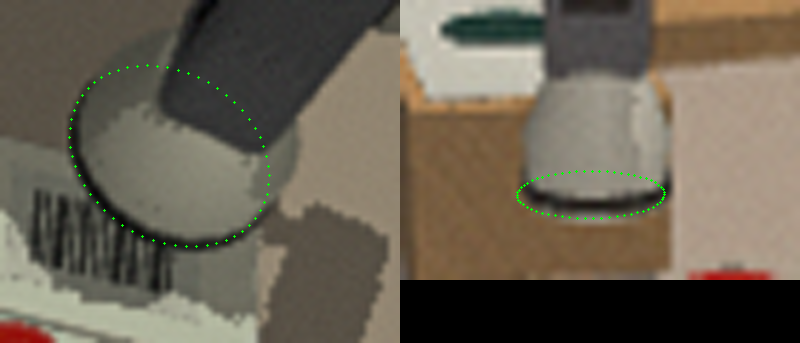

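The nose rim matches the predicted circle at z ≈ 0.119 m over the label, so I'll hold there for more than 2 s.

```bash
for i in 1 2 3 4; do python3 -m crank '[[0.2,0,0,0,0],[0.2,0,0,0,0],[0.2,0,0,0,0],[0.2,0,0,0,0],[0.2,0,0,0,0],[0.2,0,0,0,0],[0.2,0,0,0,0],[0.2,0,0,0,0]]'; done
python3 - <<'E'
from h import *
import cv2
cv2.imwrite("pics/scene6.png",arm.get_image("scene")[:,:,::-1]);c=arm.get_calibration("wrist");cv2.imwrite("pics/wrist6.png",arm.get_image("wrist")[:,:,::-1])
E
```

```text
clock: 8.8
position: [0.5974, 0.2492, 0.2482]
ee_rot: [0.531, 3.096, 0.0]
force: [0.8, -0.6, -2.3]
width: 0.323
clock: 9.47
position: [0.5974, 0.2491, 0.2481]
ee_rot: [0.531, 3.096, 0.0]
force: [0.1, -0.2, -2.1]
width: 0.324
clock: 10.13
position: [0.5974, 0.2491, 0.2481]
ee_rot: [0.531, 3.096, 0.0]
force: [-0.8, 0.3, -2.4]
width: 0.324
clock: 10.8
position: [0.5975, 0.2491, 0.2482]
ee_rot: [0.531, 3.096, 0.0]
force: [0.6, 0.7, -1.6]
width: 0.326
```

View pics/scene6.png

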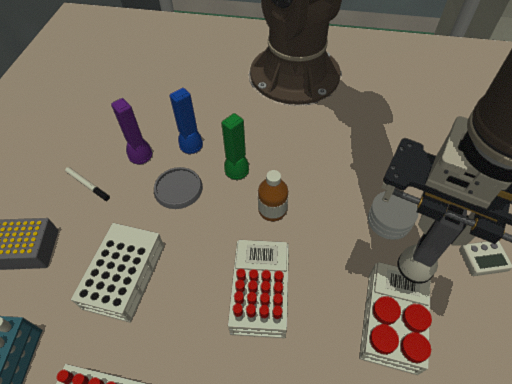

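The scanner is held steady over the pot label and the racks haven't moved. Now I'll carry it back to the dock.

```bash
python3 -m crank '[[0.2,0,0,0.02,0],[0.2,0,0,0.04,0],[0.2,0,0,0.05,0],[0.2,-0.005,-0.02,0.05,0],[0.2,-0.015,-0.04,0.05,0],[0.2,-0.025,-0.06,0.03,0],[0.2,-0.03,-0.07,0,0],[0.2,-0.03,-0.07,0,0]]'
python3 -m crank '[[0.2,-0.03,-0.08,0,0],[0.2,-0.03,-0.08,0,0],[0.2,-0.03,-0.08,0,0],[0.2,-0.03,-0.08,0,0],[0.2,-0.03,-0.08,0,0],[0.2,-0.03,-0.08,0,0],[0.2,-0.03,-0.08,0,0],[0.2,-0.03,-0.08,0,0]]'
python3 -m crank '[[0.2,-0.03,-0.07,0,0],[0.2,-0.02,-0.07,0,0],[0.2,-0.02,-0.05,0,0],[0.2,-0.01,-0.04,0,0],[0.2,0,-0.01,0,0],[0.2,0,0,0,0],[0.2,0,0,0,0],[0.2,0,0,0,0]]'
```

```text
clock: 11.57
position: [0.5555, 0.1442, 0.3456]
ee_rot: [0.53, 3.094, 0.002]
force: [0.3, -1.3, -2.4]
width: 0.326
clock: 12.23
position: [0.4586, -0.1126, 0.345]
ee_rot: [0.532, 3.095, 0.001]
force: [0.3, 0.7, -1.6]
width: 0.327
clock: 12.9
position: [0.428, -0.2057, 0.3442]
ee_rot: [0.529, 3.097, 0.001]
force: [0.5, 0.8, -3.1]
width: 0.325
```

```bash
python3 -m crank '[[0.2,0.002,-0.003,-0.03,0],[0.2,0,0,-0.06,0],[0.2,0,0,-0.08,0],[0.2,0,0,-0.08,0],[0.2,0,0,-0.08,0],[0.2,0,0,-0.07,0],[0.2,0,0,-0.05,0],[0.2,0,0,-0.03,0]]'
python3 - <<'E'
from h import *
import cv2
print(arm.observe()["position"],arm.observe()["force"])
for n in ["scene","side"]: cv2.imwrite(f"pics/{n}7.png",arm.get_image(n)[:,:,::-1])
a=cv2.imread("pics/scene7.png")[120:220,120:220];b=cv2.imread("pics/side7.png")[200:290,205:295]
cv2.imwrite("pics/m7.png",np.hstack([cv2.resize(a,(400,400)),cv2.resize(b,(400,400))]))
E
```

```text
clock: 13.57
position: [0.4277, -0.2062, 0.1497]
ee_rot: [-0.528, -3.094, -0.001]
force: [0.8, 0.4, -2.3]
width: 0.325
[ 0.42767144 -0.20624409  0.14971783] [ 0.77048616  0.41881359 -2.34937711]
```

View pics/m7.png

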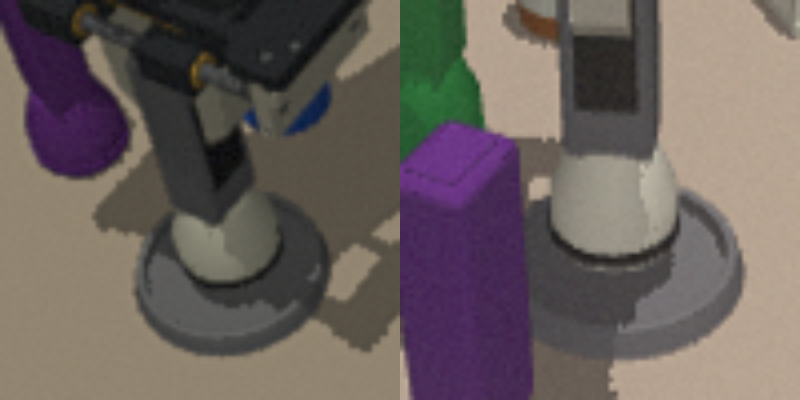

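The nose is central over the cup. I'll lower it gently and watch the force.

```bash
python3 -m crank '[[0.2,0,0,-0.006,0],[0.2,0,0,-0.006,0],[0.2,0,0,-0.006,0],[0.2,0,0,-0.005,0],[0.2,0,0,-0.004,0],[0.2,0,0,-0.004,0],[0.2,0,0,0,0],[0.2,0,0,0,0]]'
```

```text
clock: 14.33
position: [0.4282, -0.2081, 0.1398]
ee_rot: [-0.531, -3.096, -0.0]
force: [0.7, 0.4, -2.4]
width: 0.328
```

```bash
python3 -m crank '[[0.2,0,0,-0.003,0],[0.2,0,0,-0.003,0],[0.2,0,0,-0.003,0],[0.2,0,0,-0.003,0],[0.2,0,0,-0.001,0],[0.2,0,0,0,0],[0.2,0,0,0,0],[0.2,0,0,0,0]]'
```

```text
clock: 15.0
position: [0.4283, -0.2081, 0.1346]
ee_rot: [0.531, 3.096, 0.0]
force: [0.1, 1.3, -2.9]
width: 0.326
```

```bash
python3 -m crank '[[0.2,0,0,-0.002,0],[0.2,0,0,-0.001,0],[0.2,0,0,0,0],[0.2,0,0,0,0],[0.2,0,0,0,0],[0.2,0,0,0,0],[0.2,0,0,0,0],[0.2,0,0,0,0]]'
```

```text
clock: 15.67
position: [0.4284, -0.2082, 0.1336]
ee_rot: [0.531, 3.096, 0.0]
force: [-1.1, 0.9, 4.6]
width: 0.325
```

Contact is clear: the force went from -2.4 to +4.6 N at z = 0.1336, the height it was grasped at. Releasing.

```bash
python3 -m crank '[[0.4,0,0,0,0],[0.5,0,0,0,0],[0.6,0,0,0,0],[0.75,0,0,0,0],[0.75,0,0,0,0],[0.75,0,0,0,0],[0.75,0,0,0,0],[0.75,0,0,0,0]]'
python3 -m crank '[[0.75,0,0,0.02,0],[0.75,0,0,0.04,0],[0.75,0,0,0.06,0],[0.75,0,0,0.07,0],[0.75,0,0,0.07,0],[0.75,0,0,0.07,0],[0.75,0,0,0.07,0],[0.75,0,0,0.06,0]]'
python3 -m crank '[[0.75,0,0.03,0.02,0],[0.75,0,0.06,0,0],[0.75,0,0.06,0,0],[0.75,0,0.06,0,0],[0.75,0,0.06,0,0],[0.75,0,0.04,0,0],[0.75,0,0,0,0],[0.75,0,0,0,0]]'
python3 - <<'E'
from h import *
import cv2
print(arm.observe()["position"],arm.observe()["force"],arm.observe()["width"])
for n in ["scene","side"]: cv2.imwrite(f"pics/{n}8.png",arm.get_image(n)[:,:,::-1])
a=cv2.imread("pics/scene8.png");b=cv2.imread("pics/side8.png")
cv2.imwrite("pics/m8.png",np.vstack([cv2.resize(np.hstack([a,b]),(798,300)),np.hstack([cv2.resize(a[120:210,130:220],(300,300)),cv2.resize(b[180:285,205:310],(300,300)),np.zeros((300,198,3),np.uint8)])]))
d=np.abs(a.astype(int)-cv2.imread("pics/scene0.png")).max(2)
print("scene diff, racks:",(d[235:340,225:295]>40).sum(),(d[255:370,355:440]>40).sum())
E
```

```text
clock: 16.33
position: [0.4282, -0.2081, 0.1333]
ee_rot: [0.531, 3.096, 0.0]
force: [0.2, 0.5, 0.1]
width: 0.748
clock: 17.0
position: [0.428, -0.2086, 0.3198]
ee_rot: [0.532, 3.095, -0.0]
force: [0.8, 0.4, -0.3]
width: 0.75
clock: 17.67
position: [0.4282, -0.0838, 0.3258]
ee_rot: [0.529, 3.096, 0.0]
force: [0.5, -0.1, -0.2]
width: 0.751
[ 0.42815825 -0.08380092  0.3257681 ] [ 0.48365243 -0.07280234 -0.17853925] 0.7511250191267674
scene diff, racks: 0 0
```

View pics/m8.png

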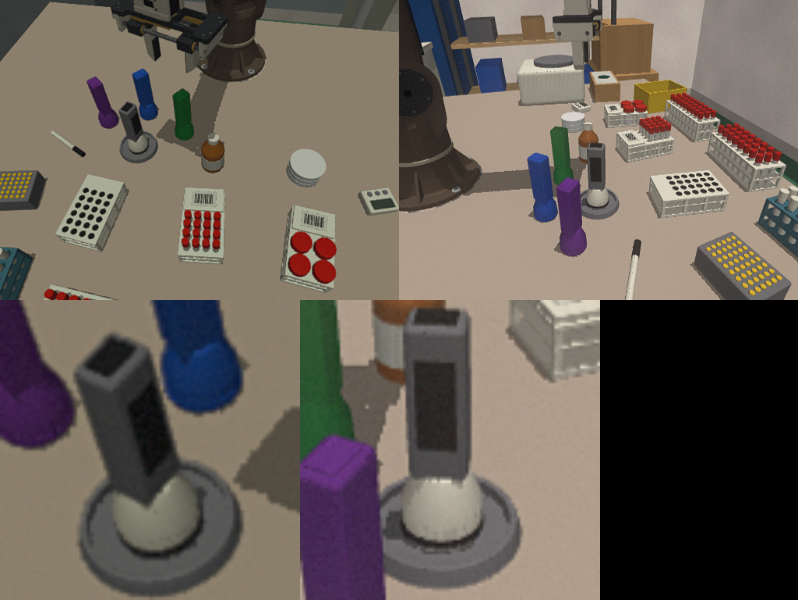

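The scanner stands upright inside the dock, the racks are unmoved and the gripper is clear, so I'm handing in.

```bash
python3 -c "
from cell import arm
print(arm.sign_off())"
```

```text
the job is handed in; nothing more can be done
None
```

I picked the grey scanner out of its dock and held it pointing straight down over the pot-rack label. I then set it back in the dock and let go. The job was handed in at about 17.8 s of the 54 s allowed; the sign-off reports no verdict.

- **Hold:** it lasted about 2.8 s at (0.597, 0.249), with the nose about 6 cm above the label. The label's measured centre was (0.597, 0.249).
- **Placing:** the scanner touched the dock floor at the same tool height at which it was gripped, with about 7 N of contact, before I opened the fingers.
- **Last checks:** the final pictures show the scanner standing upright inside the dock. In the scene view, nothing changed around either labelled rack. The gripper is clear and empty.

Some measurements disagreed:
- **Lid gap:** the nearest lid edge measured about 40 mm from the label point, not the stated 35 mm. I kept the label position because the scene and wrist views agreed to about 2 mm and the label's size came out right.
- **Dock centre:** the scene and side views differed by about 1 cm. I put the scanner back where it had started, which is well within the dock's play.
- **Side view:** during the hold, it put the nose about 1.5 pixels off the scene view.

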